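Crack the stuck lid of a jar and take it off

TASK

The empty jar has to be opened for refilling, but its lid is stuck. Carry the jar by its body, not by its lid, to the square holder, set it fully down in it and let go, then break the lid loose with a short hard counterclockwise twist, spin it on until it comes free, lift it off, and put it down right way up, wholly on the round cork mat. Leave the jar standing in the holder, never drop or tip jar or lid, and do not disturb the mug, the shaker and the sugar canister.

Things in the scene. Friction and masses are not known exactly. Their poses are not given: they have to be found in the camera images.
- jar: White ceramic jar, loose, 0.4 kg: square body 66 x 66 mm, 75 mm tall (lowest 6 mm 60 x 60), flat shoulder, round neck to z = 103 mm inside the lid; 107 mm tall with lid. Origin: centre of its underside; z up, x and y square to its sides. Outside the holder it would turn with the lid. Behind it stands the drink dispenser (beyond x = 0.52 m where y > 0.06 m): carry round in front of it.
- lid: Round ribbed aluminium lid, 57 mm wide, 30 mm tall, 70 g. Origin: centre of its underside, z up; at first 77 mm above the jar's underside, x axis along the jar's x. Turns counterclockwise from above: stuck at first (about 0.5 N m within 0.5 rad), free past 1 rad, does not rise; locked on until turned 2.0 rad against the jar, lifts straight off from 2.0 to 2.5 rad, stop at 2.55.
- holder: Dark steel jar holder fixed to the worktop: square well 71 x 71 mm inside with walls upright to 16 mm, then flared outwards to 90 x 90 mm (95 outside) at 26 mm high; black rubber floor 8 mm above the worktop; low screw tabs beyond its +y and -y walls. Origin: centre of its underside; x and y square to its walls. The jar fits four ways round, 2.5 mm of play a side (it can turn 0.08 rad either way).
- lid_mat: Round flat cork mat fixed to the worktop, 120 mm in diameter, 4 mm thick. Origin: centre of its underside.
- mug: White porcelain mug upside down, 86 x 115 x 94 mm, bystander at the left. Origin: centre of its underside.
- shaker: Grey and clear shaker, 44 mm in diameter, 90 mm tall, bystander at the right front. Origin: centre of its underside.
- canister: Grey sugar canister with a wooden lid, 92 mm in diameter, 120 mm tall, bystander at the back. Origin: centre of its underside.

How it is judged:
On the way, in this order (a step that is already met when the one before it is completed fails the run):
1. the jar stands fully down in the holder, let go, its lid still on and not turned (x of jar in the frame of holder between -0.006 and 0.006 m and y of jar in the frame of holder between -0.006 and 0.006 m and z of jar in the frame of holder below 0.013 m and angle between jar's own z axis and vertical below 0.08 rad and z of lid in the frame of jar below 0.086 m and horizontal distance between lid and jar below 0.01 m and contact force between the fingers and jar below 0.1 N and angle between the x axis of lid and the x axis of jar, either way round below 0.25 rad), for 0.1 s.
2. the lid is broken loose (turned more than 1 rad) while still on the jar in the holder (x of jar in the frame of holder between -0.006 and 0.006 m and y of jar in the frame of holder between -0.006 and 0.006 m and z of jar in the frame of holder below 0.013 m and angle between jar's own z axis and vertical below 0.08 rad and z of lid in the frame of jar below 0.086 m and horizontal distance between lid and jar below 0.01 m and angle between the x axis of lid and the x axis of jar, either way round above 1 rad), for 0.1 s.
3. the lid is lifted off the jar, which stays in the holder (x of jar in the frame of holder between -0.006 and 0.006 m and y of jar in the frame of holder between -0.006 and 0.006 m and z of jar in the frame of holder below 0.013 m and angle between jar's own z axis and vertical below 0.08 rad and z of lid in the frame of jar above 0.11 m), for 0.1 s.
At the end, for the whole second after the job is handed in: The jar stands upright in the holder (centred within 6 mm, down within 5 mm of the well's floor), the lid lies right way up and at rest wholly on the cork mat (centre within 33 mm of the mat's centre) (x of jar in the frame of holder between -0.006 and 0.006 m and y of jar in the frame of holder between -0.006 and 0.006 m and z of jar in the frame of holder below 0.013 m and angle between jar's own z axis and vertical below 0.08 rad and horizontal distance between lid and lid_mat below 0.033 m and z of lid in the frame of lid_mat between 0 and 0.01 m and angle between lid's own z axis and vertical below 0.12 rad and linear speed of each of lid, jar below 0.02 m/s); the robot touches nothing.
It fails at once if the jar is handled by its lid while it is not in the holder (contact force between the fingers and lid above 3 N and z of lid in the frame of jar below 0.1 m and horizontal distance between lid and jar below 0.03 m and (horizontal distance between jar and holder above 0.02 m or z of jar in the frame of holder above 0.03 m)).
It fails at once if the jar is let go more than 3 cm above the worktop (height (world z) of jar above 0.03 m and contact force between the fingers and jar below 0.05 N and contact force between the fingers and lid below 0.05 N).
It fails at once if the jar is tipped by more than 0.5 rad or the lid by more than 1 rad (angle between jar's own z axis and vertical above 0.5 rad or angle between lid's own z axis and vertical above 1 rad).
It fails at once if the lid is let go off the jar, more than 3 cm above the worktop (height (world z) of lid above 0.03 m and horizontal distance between lid and jar above 0.04 m and contact force between the fingers and lid below 0.05 N).
It fails at once if the mug, the shaker or the canister is moved by more than 3 cm (distance of any of mug, shaker, canister from where it was at the start of the episode above 0.03 m).
It also fails if it takes over 58 s, if anything falls off the work surface, if the arm or the gripper's body presses on something with over 40 N, if the wrist force passes 120 N, or if a joint passes its speed limit or range.

ROBOT

A 6-joint arm with a two-finger parallel gripper is mounted at the origin on a cart in front of the work surface, level with it; the furniture and walls round the work are solid. World frame = base frame: x ahead of the robot, y to its left, z up, the work surface at z = 0. Lengths are in m, angles in rad, forces in N, time in s.
With the tool pointing down it reaches from about 0.35 to 0.775 m from the base axis. Payload 7.3 kg.
Tool frame: the origin (TCP) lies midway between the tips of the shut fingers; the grasp point (between the pads) lies behind it (tcp_to_grasp is the z of the grasp point in the tool frame, in m); z points along the fingers, y is the line along which they close (so a half turn about z gives the same grasp; the last joint's range is limited). The gripper opens to 92 mm and grips with 3 to 60 N. Pads are 19 mm wide; open, the fingers measure 130 mm over their backs; the gripper's body (75 mm by 190 mm) begins 47 mm behind the grasp point.
Start: joints at [-1.446, 0.342, 1.524, -0, 1.275, -0.146], TCP at [0.14, -0.506, 0.227] pointing down, gripper open.
Joint ranges: [-2.53, 2.53], [-0.77, 2.02], [0.04, 2.7], [-1, 4.14], [0.28, 2.66], [-3.11, 3.11]. Speed limits (rad/s): [2.57, 2.57, 3.14, 3.14, 3.14, 3.14].

INTERFACE

Orientations are given as a unit quaternion [x, y, z, w].
In Python, from bench import * gives the robot as it stands.
- The arm moves only by the tool step_arm, never from a script. Its argument "increments" is text: rows parted by semicolons, each of 7 numbers parted by spaces: the shift along the tool's x, y, z each as a share of 100 cm, from -1 to 1, then the turn, a rotation vector about the tool's x, y, z each as a share of 90 degrees, from -1 to 1, then the closure, from -1 (fully open) to 1 (shut), so that 0 is half open. In form: dx dy dz wx wy wz grip; .... A call has 1 to 8 rows; each row is the pose to reach, as a shift and turn from the pose commanded when the call began, along the tool's axes at that moment; what a row does not reach only later rows make up. A row lasts 1/12 s, in which the tool goes at most 41.7 mm and 7.16 degrees, less where a joint would pass 70% of its speed; a pose out of reach is approached as far as the arm can. A call with a number of a shift or a turn outside -1 to 1 is refused whole. A call with a gripper value outside its range is refused whole. The fingers move at their own pace and stop on an object; "squeeze" is the grip in N (left out, the last holds). Time passes only in rows, so rows that repeat a pose let the fingers close. It gives the time, the measured TCP pose, the force, the opening and the grip force at its end, in the units of the state.
- sense(): the state, without advancing time (a new reading comes with each control period).
- get_image(name): name is "scene" or "top" or "wrist"; returns the picture (400x640x3 uint8, red, green, blue); there is no depth.
- get_calibration(name): a dict with "fov_y" (degrees; the focal length in pixels is half the picture's height over the tangent of half this angle, whatever the lens; pixels are square), "cx", "cy" (the principal point, pixels), "rvec" (rotation vector, rad) and "tvec" (3), from world to camera coordinates, as OpenCV has them. Camera axes: x right, y down, z forward; pixel columns grow to the right and rows downward; lengths in m; the calibration is good to about 2 mm. A picture is of the moment at which its call begins: read the wrist's pose just before it. get_calibration takes no time and is no camera call; for the wrist camera it gives the pose at the moment of the call.
- job_done(): hands the job in; it is judged then, once.
Trained networks look in the newest picture that a camera, given by its name, has taken for a name from the list of things; names that differ only in an ending like _2 or _b are one class to them, and where a whole thing is asked for, a point or a joint stands for the part that bears it (a point fixed in the world has none). Each returns a list of dicts, best first, with "confidence" (0 to 1); they miss things now and then, are a little off and sometimes report something else, mostly with a low value. They report only what shows in the picture. A call takes as long as a camera call.
- find_in(thing, camera): "at" ([column, row] in pixels, amid what is visible of it).
- silhouettes(thing, camera): "pixels" (400x640 bool, what is visible of it) and "at" ([column, row] in pixels, amid what is visible of it).
- spot_point(thing, camera): "at" ([column, row] in pixels: a listed point, or the origin of a listed thing).
The state is a dict: "time": time; "q": joint angles; "qvel": joint speeds; "effort": joint torques, N m; "ee_pos": TCP position; "orientation": TCP orientation; "contact_force": force on the tool from outside, world axes, zero at the start; "ft_torque": the same for the moment, N m; "gripper_width": finger opening in m; "gripper_force": force on a finger pad.
Only numpy, scipy, OpenCV 4.12 (cv2) and the standard library are available. Lean on these libraries where they do the work, as an engineer would, in place of code of your own. Each camera call takes 0.05 s, during which the arm holds its last target. There are 200 camera calls.

## Working session

There is one attempt and no reset: what is moved stays moved. The work goes in short steps, Python scripts to look and compute and a tool call to move; the robot and the scene stay as the last step left them, time stands still between calls to the robot, and variables do not carry over. Pictures are saved under pics/ and viewed, at most 10 in all, crops included, and the job is handed in when it is done.

Besides the shell and the picture viewer there is one more tool, called after ">>>" as name(argument=value, ...), one argument or row to a line, values as JSON. step_arm: Moves the arm, as the interface text tells. Shift numbers are shares of 100 cm and turn numbers shares of 90 degrees, none past 1 either way. Its arguments: {"type":"object","properties":{"increments":{"type":"string"},"squeeze":{"type":"number"}},"required":["increments"]}

```bash
mkdir -p pics; ls
cat > h.py <<'E'
from bench import *
import numpy as np, cv2
from scipy.spatial.transform import Rotation as R
def save(cam,name):
    im=get_image(cam); cv2.imwrite(f'pics/{name}.png',im[:,:,::-1]); return im
def cal(cam):
    c=get_calibration(cam); f=200/np.tan(np.radians(c['fov_y'])/2)
    return np.array([[f,0,c['cx']],[0,f,c['cy']],[0,0,1]]),cv2.Rodrigues(np.array(c['rvec'],float))[0],np.array(c['tvec'],float)
def ground(cam,uv,z):
    K,r,t=cal(cam); d=r.T@np.linalg.inv(K)@np.array([uv[0],uv[1],1.]); o=-r.T@t
    return o+d*(z-o[2])/d[2]
def proj(cam,P):
    K,r,t=cal(cam); p=(np.atleast_2d(P)@r.T+t)@K.T; return p[:,:2]/p[:,2:]
E
python3 - <<'E'
from h import *
a=save('scene','s0');b=save('top','t0')
s=sense();print({k:np.round(v,3) for k,v in s.items()})
for n in ['scene','top','wrist']:
    print(get_calibration(n))
for n,z in [('jar',.0),('lid',.077),('holder',0),('lid_mat',0),('mug',0),('shaker',0),('canister',0)]:
    for c in ['top','scene']:
        r=spot_point(n,c)
        for x in r[:2]: print(n,c,np.round(x['at'],1),round(x['confidence'],2),np.round(ground(c,x['at'],z),3))
import bench;print([n for n in dir(bench) if 'tcp' in n.lower()], getattr(bench,'tcp_to_grasp',None))
E
```

```text
pics
{'time': np.float64(0.1), 'q': array([-1.446,  0.343,  1.525,  0.   ,  1.275, -0.146]), 'qvel': array([ 0.001, -0.002, -0.003,  0.   ,  0.002,  0.003]), 'effort': array([ 1.0000e-03, -4.3201e+01, -2.4469e+01,  7.2000e-02,  5.3000e-02,
       -0.0000e+00]), 'ee_pos': array([ 0.14 , -0.505,  0.226]), 'orientation': array([ 0.991,  0.135,  0.   , -0.001]), 'contact_force': array([ 0.193, -0.212, -0.408]), 'ft_torque': array([ 0.011, -0.039, -0.001]), 'gripper_force': np.float64(0.0), 'gripper_width': np.float64(0.092)}
{'fov_y': 49.500592997100824, 'cx': 320.1027742104438, 'cy': 200.34430969531056, 'rvec': array([ 2.3607203 ,  0.80653189, -0.26208681]), 'tvec': array([-0.58282698, -0.1341355 ,  1.57856284])}
{'fov_y': 52.74351626546719, 'cx': 318.50279750168625, 'cy': 193.34847045185043, 'rvec': array([ 2.1309328 , -2.17410515,  0.14720159]), 'tvec': array([0.18161403, 0.58568486, 1.14942475])}
{'fov_y': 62.89808078023753, 'cx': 321.95915071470887, 'cy': 195.44911100713384, 'rvec': array([-2.33815398,  1.77581614,  0.22408373]), 'tvec': array([-0.52459858, -0.03206073,  0.38877497])}
jar top [283.1 250.6] 0.78 [0.424 0.279 0.   ]
jar scene [296.6 173.1] 0.63 [0.421 0.271 0.   ]
lid top [275.3 247.8] 0.55 [0.433 0.294 0.077]
lid scene [301.6 156.4] 0.7 [0.431 0.289 0.077]
holder top [401.2 175.4] 0.75 [ 0.645 -0.085  0.   ]
holder scene [275.8 280. ] 0.83 [ 0.643 -0.097  0.   ]
lid_mat top [350.8 245.9] 0.79 [0.434 0.076 0.   ]
lid_mat scene [263.8 211.4] 0.62 [0.443 0.071 0.   ]
mug scene [340.5 142.1] 0.49 [0.452 0.497 0.   ]
shaker top [428.4 237.8] 0.5 [ 0.453 -0.157  0.   ]
canister top [404.6 130.5] 0.91 [ 0.787 -0.102  0.   ]
canister scene [311.3 310.8] 0.75 [ 0.786 -0.109  0.   ]
['tcp_to_grasp'] -0.0188
```

View pics/s0.png

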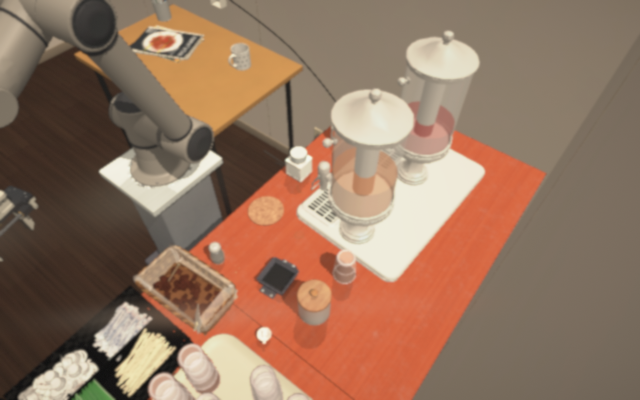

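View pics/t0.png

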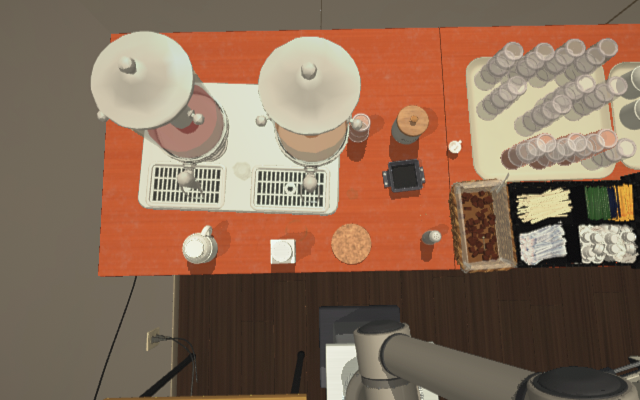

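The top view shows the jar at (283,250), the holder at (404,176), the mat at (351,244), the shaker at (430,237) and the canister at (410,124). I'll add a move-planning helper and head for the holder first to take a close look.

```bash
cat >> h.py <<'E'
def tool(psi): # tool y-axis at world angle psi, z down
    y=np.array([np.cos(psi),np.sin(psi),0]); z=np.array([0,0,-1.]); return np.column_stack([np.cross(y,z),y,z])
def plan(p,psi,s=None):
    s=s or sense(); R0=R.from_quat(s['orientation']).as_matrix()
    d=R0.T@(np.array(p)-s['ee_pos']); w=R.from_matrix(R0.T@tool(psi)).as_rotvec()/(np.pi/2)
    print('move',np.round(d,4),'turn',np.round(w,4),'dist rows',round(np.linalg.norm(d)/.0417,1),round(np.linalg.norm(w)*90/7.16,1))
E
python3 - <<'E'
from h import *
K,r,t=cal('wrist');s=sense();R0=R.from_quat(s['orientation']).as_matrix()
print('cam in tool',R0.T@(-r.T@t-s['ee_pos']),'cam axes in tool\n',R0.T@r.T)
plan([.40,-.25,.30],-1.4);plan([.56,-.09,.30],-np.pi/2)
E
```

```text
cam in tool [ 0.06499924  0.00032394 -0.15767558] cam axes in tool
 [[ 6.89528660e-04 -9.69148170e-01 -2.46477888e-01]
 [ 9.99999699e-01  7.56146111e-04 -1.75631040e-04]
 [ 3.56585797e-04 -2.46477693e-01  9.69148399e-01]]
move [ 0.3185 -0.1771 -0.0733] turn [0.0001 0.     0.0637] dist rows 8.9 0.8
move [ 0.5155 -0.2885 -0.0733] turn [1.000e-04 0.000e+00 1.724e-01] dist rows 14.3 2.2
```

>>> step_arm(
  increments="0.32 -0.177 -0.073 0 0 0.064 -1;0.32 -0.177 -0.073 0 0 0.064 -1;0.32 -0.177 -0.073 0 0 0.064 -1;0.32 -0.177 -0.073 0 0 0.064 -1;0.32 -0.177 -0.073 0 0 0.064 -1;0.32 -0.177 -0.073 0 0 0.064 -1;0.32 -0.177 -0.073 0 0 0.064 -1;0.515 -0.288 -0.073 0 0 0.172 -1",
)

```text
time: 1.47
ee_pos: [0.3715, -0.2791, 0.2872]
orientation: [0.999, 0.033, 0.001, 0.001]
contact_force: [0.3, -1.2, -0.6]
gripper_width: 0.0915
gripper_force: 0.0
```

Run:
```python
from h import *
print(sense()['time'],sense()['ee_pos']);plan([.56,-.06,.30],-np.pi/2)
```

```text
1.4667 [ 0.37146745 -0.27907514  0.28723598]
move [ 0.2024 -0.2063 -0.0128] turn [ 0.0012 -0.0014  0.0415] dist rows 6.9 0.5
```

>>> step_arm(
  increments="0.2 -0.205 -0.012 0.001 -0.001 0.04 -1;0.2 -0.205 -0.012 0.001 -0.001 0.04 -1;0.2 -0.205 -0.012 0.001 -0.001 0.04 -1;0.2 -0.205 -0.012 0.001 -0.001 0.04 -1;0.2 -0.205 -0.012 0.001 -0.001 0.04 -1;0.2 -0.205 -0.012 0.001 -0.001 0.04 -1;0.2 -0.205 -0.012 0.001 -0.001 0.04 -1;0.2 -0.205 -0.012 0.001 -0.001 0.04 -1",
)

```text
time: 2.13
ee_pos: [0.5592, -0.0582, 0.2973]
orientation: [1.0, 0.003, -0.0, -0.002]
contact_force: [-0.5, -0.8, -0.2]
gripper_width: 0.0919
gripper_force: 0.0
```

Run:
```python
from h import *
s=sense();print(s['time'],s['ee_pos'],s['qvel'].round(3),s['q'].round(2))
save('wrist','w1')
for n,z in [('holder',0),('lid_mat',0),('shaker',0),('canister',0)]:
    for x in spot_point(n,'wrist')[:1]: print(n,np.round(x['at'],1),round(x['confidence'],2),np.round(ground('wrist',x['at'],z),4))
for x in silhouettes('holder','wrist')[:1]:
    m=x['pixels'].astype(np.uint8); print(m.sum(), cv2.boundingRect(m))
for x in silhouettes('lid_mat','wrist')[:1]:
    c=max(cv2.findContours(x['pixels'].astype(np.uint8),0,1)[0],key=len)[:,0]
    P=np.array([ground('wrist',p,.004)[:2] for p in c]); print('mat circle',cv2.minEnclosingCircle(P.astype(np.float32)))
plan([.425,.28,.25],-np.pi/2);plan([.45,.1,.28],-np.pi/2)
```

```text
2.1333 [ 0.55921125 -0.05818901  0.29726649] [-0.08  -0.036  0.07  -0.05  -0.007 -0.085] [-0.24  0.37  1.29  0.    1.48  1.32]
holder [348.5 102.8] 0.68 [ 0.6333 -0.0973  0.    ]
lid_mat [231.1 239.2] 0.85 [0.4368 0.0715 0.    ]
shaker [387.9 230.3] 0.95 [ 0.4514 -0.1615  0.    ]
6547 (299, 56, 96, 84)
mat circle ((0.4420241713523865, 0.06868728995323181), 0.060624491423368454)
move [-0.1307 -0.3444  0.0485] turn [-0.0008  0.0009 -0.0003] dist rows 8.9 0.0
move [-0.1056 -0.1644  0.0182] turn [-0.0008  0.0009 -0.0003] dist rows 4.7 0.0
```

View pics/w1.png

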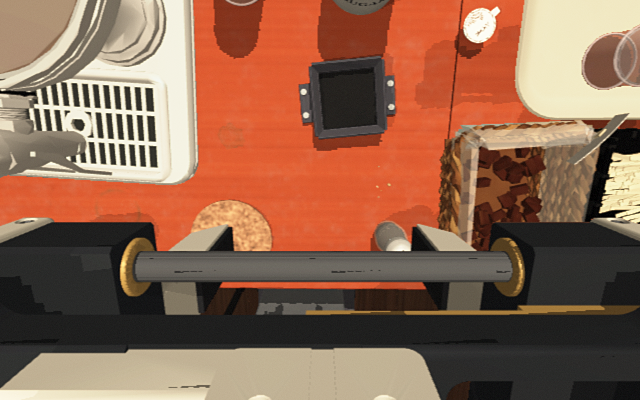

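The wrist image shows the holder at about (348,97), turned slightly, and the mat at (231,239). I'll fit the holder pose from this picture and then move on to the jar.

Run:
```python
from h import *
im=cv2.imread('pics/w1.png'); 
print(im[97,295:405:3].max(1)); print(im[50:145:3,348].max(1))
sub=im.max(2).astype(np.uint8)
for thr,z,nm in [(32,.008,'floor'),(100,.026,'rim')]:
    m=np.zeros_like(sub); m[50:145,290:400]=(sub[50:145,290:400]<thr)
    m=cv2.morphologyEx(m,cv2.MORPH_OPEN,np.ones((3,3)))
    if nm=='rim': m=cv2.morphologyEx(m,cv2.MORPH_OPEN,np.ones((49,1)))
    c=max(cv2.findContours(m,0,1)[0],key=cv2.contourArea)[:,0]
    P=np.array([ground('wrist',p,z)[:2] for p in c]).astype(np.float32)
    print(nm,cv2.contourArea(c),cv2.minAreaRect(P*1000))
np.savez('cal1.npz',*cal('wrist'))
```

```text
[226 231  87  93  96  48  77  65  80  28  39  39  39  38  35  37  37  42
  37  38  35  38  39  37  39  37  38  52  64  63  75  79  79 104 227 226
 225]
[137 135 135  95  46  45  49  24  20  37  39  37  40  38  36  36  34  35
  39  37  36  36  38  37  36  35  84  81  85 136 134 133]
floor 192.0 ((669.145263671875, -94.74962615966797), (6.504167079925537, 68.83808898925781), 5.251927852630615)
rim 5625.0 ((637.0573120117188, -95.8998031616211), (94.60034942626953, 98.07154083251953), 5.155313968658447)
```

>>> step_arm(
  increments="-0.13 -0.16 0 0 0 0 -1;-0.13 -0.16 0 0 0 0 -1;-0.13 -0.16 0 0 0 0 -1;-0.13 -0.16 0 0 0 0 -1;-0.14 -0.29 0 0 0 0 -1;-0.14 -0.29 0 0 0 0 -1;-0.14 -0.29 0 0 0 0 -1;-0.14 -0.29 0 0 0 0 -1",
)

```text
time: 3.15
ee_pos: [0.4149, 0.2274, 0.299]
orientation: [1.0, -0.0, -0.0, -0.001]
contact_force: [1.4, -0.9, -0.9]
gripper_width: 0.0919
gripper_force: 0.0
```

Run:
```python
from h import *
s=sense();print(s['time'],s['ee_pos'],s['qvel'].round(3),s['q'].round(2))
im=save('wrist','w2');cv2.imwrite('cur.png',im[:,:,::-1])
for n,z in [('jar',0),('lid',.077)]:
    for x in spot_point(n,'wrist')[:1]: print(n,np.round(x['at'],1),round(x['confidence'],2),np.round(ground('wrist',x['at'],z),4))
    for x in silhouettes(n,'wrist')[:1]:
        c=max(cv2.findContours(x['pixels'].astype(np.uint8),0,1)[0],key=len)[:,0]; 
        for zz in (.075,.107): print(n,zz,cv2.minAreaRect(np.array([ground('wrist',p,zz)[:2] for p in c]).astype(np.float32)*1000))
# holder floor refine
d=np.load('cal1.npz');K,r,t=d['arr_0'],d['arr_1'],d['arr_2']
def g(uv,z):
    q=r.T@np.linalg.inv(K)@np.array([uv[0],uv[1],1.]);o=-r.T@t;return (o+q*(z-o[2])/q[2])[:2]
sub=cv2.imread('pics/w1.png').max(2);m=np.zeros_like(sub);m[50:145,290:400]=sub[50:145,290:400]<44
m=cv2.morphologyEx(m,cv2.MORPH_OPEN,np.ones((5,5)))
c=max(cv2.findContours(m,0,1)[0],key=cv2.contourArea)[:,0]
print('floor',cv2.minAreaRect(np.array([g(p,.008) for p in c]).astype(np.float32)*1000))
```

```text
3.15 [0.41490341 0.22743012 0.29896127] [ 1.011  0.237 -0.296 -0.006  0.055  1.001] [0.34 0.2  1.52 0.   1.42 1.91]
jar [289.  151.1] 0.89 [0.4261 0.2768 0.    ]
jar 0.075 ((424.52020263671875, 275.2277526855469), (68.243408203125, 68.75108337402344), 0.35489508509635925)
jar 0.107 ((429.1939697265625, 271.2109375), (62.51348114013672, 62.978736877441406), 0.35473352670669556)
lid [286.  154.2] 0.62 [0.433 0.268 0.077]
lid 0.075 ((420.96527099609375, 276.3231506347656), (61.202171325683594, 61.87981414794922), 23.924177169799805)
lid 0.107 ((426.0196838378906, 272.0089111328125), (56.06197738647461, 56.68265151977539), 23.924104690551758)
floor ((637.7556762695312, -98.56034851074219), (72.27933502197266, 71.74586486816406), 5.356807708740234)
```

View pics/w2.png

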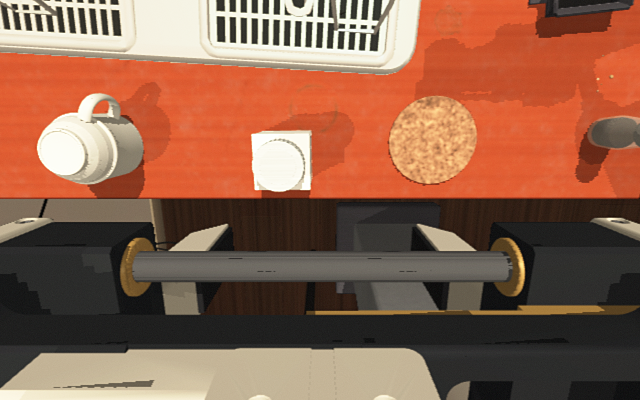

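Jar at about (281,160), well seen. The arm was still moving in that picture, so I'll re-measure now that it has settled.

Run:
```python
from h import *
get_image('wrist')
s=sense();print(s['time'],s['ee_pos'],s['qvel'].round(3),s['q'].round(2))
get_image('wrist')
for n,zz in [('jar',.075),('lid',.107)]:
    for x in silhouettes(n,'wrist')[:1]:
        c=max(cv2.findContours(x['pixels'].astype(np.uint8),0,1)[0],key=len)[:,0]; 
        P=np.array([ground('wrist',p,zz)[:2] for p in c]).astype(np.float32)*1000
        print(n,cv2.minAreaRect(P),cv2.minEnclosingCircle(P))
for x in silhouettes('lid_mat','wrist')[:1]:
    c=max(cv2.findContours(x['pixels'].astype(np.uint8),0,1)[0],key=len)[:,0]
    print('mat',cv2.minEnclosingCircle(np.array([ground('wrist',p,.004)[:2] for p in c]).astype(np.float32)*1000))
plan([.425,.275,.18],-np.pi/2)
```

```text
3.45 [0.41605838 0.22516769 0.298375  ] [-0.016 -0.     0.     0.003 -0.001  0.004] [0.33 0.2  1.52 0.   1.42 1.9 ]
jar ((425.5697021484375, 274.6594543457031), (69.4121322631836, 69.43521881103516), 89.97099304199219) ((427.05865478515625, 272.56878662109375), 46.026363372802734)
lid ((424.9512023925781, 274.33270263671875), (56.38227081298828, 58.49595260620117), 44.54290771484375) ((425.2065734863281, 274.3667907714844), 29.878623962402344)
mat ((442.0394287109375, 77.51576232910156), 60.00352478027344)
move [ 0.0089 -0.0496  0.1184] turn [-0.0009  0.001  -0.0007] dist rows 3.1 0.0
```

>>> step_arm(
  increments="0.0087 -0.05 0 -0.001 0.001 -0.001 -1;0.0087 -0.05 0.0 -0.001 0.001 -0.001 -1;0.0087 -0.05 0.04 -0.001 0.001 -0.001 -1;0.0087 -0.05 0.08 -0.001 0.001 -0.001 -1;0.0087 -0.05 0.12 -0.001 0.001 -0.001 -1;0.0087 -0.05 0.15 -0.001 0.001 -0.001 -1;0.0087 -0.05 0.165 -0.001 0.001 -0.001 -1;0.0087 -0.05 0.165 -0.001 0.001 -0.001 -1",
)

```text
time: 4.32
ee_pos: [0.4222, 0.2751, 0.1297]
orientation: [1.0, 0.001, -0.004, 0.002]
contact_force: [-0.4, 0.1, -1.0]
gripper_width: 0.0917
gripper_force: 0.0
```

Run:
```python
from h import *
im=save('wrist','w3')
s=sense();print(s['time'],s['ee_pos'],s['qvel'].round(3))
plan([.4245,.275,.047],-np.pi/2)
```

```text
4.3667 [0.42351464 0.27579447 0.13204135] [ 0.004 -0.043 -0.056  0.001  0.02   0.002]
move [0.0013 0.0006 0.085 ] turn [0.0011 0.0022 0.0014] dist rows 2.0 0.0
```

View pics/w3.png

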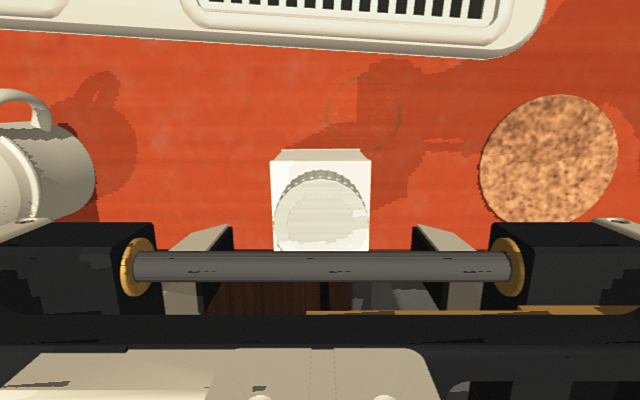

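The jar is centred between the fingers (its edges are at columns 270–371) and square to them. Descending and gripping.

>>> step_arm(
  increments="0.001 0.0005 0.03 0 0 0 -1;0.001 0.0005 0.06 0 0 0 -1;0.001 0.0005 0.08 0 0 0 -1;0.001 0.0005 0.0845 0 0 0 -1;0.001 0.0005 0.0845 0 0 0 -1;0.001 0.0005 0.0845 0 0 0 -1",
)

```text
time: 4.87
ee_pos: [0.4265, 0.2766, 0.0506]
orientation: [1.0, 0.001, 0.001, -0.001]
contact_force: [0.3, 0.4, -0.0]
gripper_width: 0.0917
gripper_force: 0.0
```

>>> step_arm(
  increments="0 0 0 0 0 0 1;0 0 0 0 0 0 1;0 0 0 0 0 0 1;0 0 0 0 0 0 1;0 0 0 0 0 0 1;0 0 0 0 0 0 1;0 0 0 0 0 0 1;0 0 0 0 0 0 1",
  squeeze=30,
)

```text
time: 5.53
ee_pos: [0.4254, 0.2762, 0.0494]
orientation: [1.0, 0.002, 0.0, 0.0]
contact_force: [-0.8, -2.5, 5.8]
gripper_width: 0.066
gripper_force: 30.0
```

Run:
```python
from h import *
s=sense();print(s['time'],s['ee_pos'],s['qvel'].round(3))
plan([.425,.275,.175],-np.pi/2);plan([.45,.0,.175],-np.pi/2)
```

```text
5.5333 [0.42535873 0.27618127 0.049448  ] [ 0.001 -0.001 -0.001  0.001  0.     0.   ]
move [-0.0003  0.0012 -0.1256] turn [ 0.     -0.0005  0.002 ] dist rows 3.0 0.0
move [ 0.0239  0.2763 -0.1255] turn [ 0.     -0.0005  0.002 ] dist rows 7.3 0.0
```

>>> step_arm(
  increments="0 0 -0.01 0 0 0 1;0 0 -0.035 0 0 0 1;0 0 -0.065 0 0 0 1;0 0 -0.095 0 0 0 1;0 0 -0.12 0 0 0 1;0 0 -0.13 0 0 0 1;0 0.02 -0.13 0 0 0 1;0 0.05 -0.13 0 0 0 1",
)

```text
time: 6.2
ee_pos: [0.425, 0.2273, 0.1789]
orientation: [1.0, 0.003, 0.0, -0.0]
contact_force: [1.5, -0.5, -5.7]
gripper_width: 0.0659
gripper_force: 30.0
```

>>> step_arm(
  increments="0 0.035 0 0 0 0 1;0.005 0.07 0 0 0 -0.01 1;0.01 0.105 0 0 0 -0.02 1;0.015 0.14 0 0 0 -0.03 1;0.02 0.175 0 0 0 -0.04 1;0.03 0.205 0 0 0 -0.05 1;0.045 0.225 0 0 0 -0.058 1;0.065 0.24 0 0 0 -0.058 1",
)

```text
time: 6.87
ee_pos: [0.4898, -0.0156, 0.1779]
orientation: [0.999, 0.046, -0.002, -0.0]
contact_force: [0.1, 0.3, -4.8]
gripper_width: 0.0658
gripper_force: 30.0
```

Run:
```python
from h import *
s=sense();print(s['time'],s['ee_pos'],s['qvel'].round(3),s['gripper_force'],s['contact_force'])
plan([.55,-.08,.19],-1.48);plan([.638,-.098,.19],-1.48)
```

```text
6.8667 [ 0.48977519 -0.01562241  0.17790202] [-0.254  0.442 -0.662  0.015  0.199 -0.241] 29.989459812641144 [ 0.12269576  0.31112549 -4.83616341]
move [ 0.054   0.0697 -0.0123] turn [-0.0003  0.002   0.0012] dist rows 2.1 0.0
move [ 0.1399  0.0957 -0.0126] turn [-0.0003  0.002   0.0012] dist rows 4.1 0.0
```

>>> step_arm(
  increments="0.025 0.035 -0.005 0 0 0 1;0.05 0.07 -0.012 0 0 0 1;0.052 0.085 -0.012 0 0.002 0 1;0.052 0.085 -0.012 0 0.002 0 1;0.052 0.085 -0.012 0 0.002 0 1;0.052 0.085 -0.012 0 0.002 0 1",
)

```text
time: 7.37
ee_pos: [0.5496, -0.0926, 0.1896]
orientation: [0.999, 0.047, 0.0, -0.001]
contact_force: [-0.9, 0.2, -4.2]
gripper_width: 0.066
gripper_force: 30.0
```

Run:
```python
from h import *
get_image('wrist');get_image('wrist')
s=sense();print(s['time'],s['ee_pos'],s['qvel'].round(3),s['orientation'])
im=save('wrist','w4')
for x in silhouettes('holder','wrist')[:1]:
    m=x['pixels'].astype(np.uint8); bx=cv2.boundingRect(m); print(m.sum(), bx)
sub=im.max(2)
hm=cv2.morphologyEx(m,cv2.MORPH_CLOSE,np.ones((9,9)))
for thr in (40,44,48):
    f=((sub<thr)&(hm>0)).astype(np.uint8); f=cv2.morphologyEx(f,cv2.MORPH_OPEN,np.ones((5,5)))
    c=max(cv2.findContours(f,0,1)[0],key=cv2.contourArea)[:,0]
    print('floor',thr,cv2.minAreaRect(np.array([ground('wrist',p,.008)[:2] for p in c]).astype(np.float32)*1000))
for x in spot_point('holder','wrist')[:1]: print(x['at'],ground('wrist',x['at'],0))
np.savez('cal4.npz',*cal('wrist'))
print('jar top corners expected px',proj('wrist',[s['ee_pos']+tool(-1.48)@np.array([.033,y,-.0256]) for y in (-.033,.033)]))
```

```text
7.4667 [ 0.54988597 -0.09219688  0.1903588 ] [ 0.004 -0.005 -0.007 -0.002  0.    -0.001] [ 9.98869036e-01  4.75382297e-02  7.69341009e-04 -4.16960973e-04]
11800 (265, 29, 127, 107)
floor 40 ((642.6809692382812, -90.72886657714844), (72.35989379882812, 72.1659927368164), 5.502254486083984)
floor 44 ((642.6808471679688, -90.71876525878906), (72.36141967773438, 72.43263244628906), 5.502233505249023)
floor 48 ((647.9224853515625, -90.24505615234375), (83.12821960449219, 72.44184875488281), 5.823814392089844)
[326.3, 90.8] [ 0.63728866 -0.08895006  0.        ]
jar top corners expected px [[241.46626032 192.10656847]
 [399.34652226 192.91086422]]
```

View pics/w4.png

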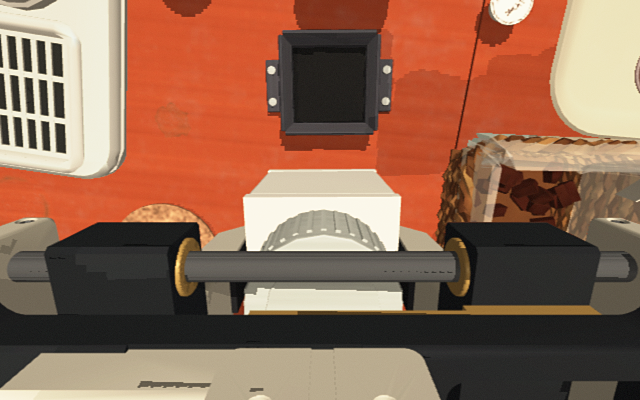

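The holder is well seen at (330,82); the fit is (0.6427, −0.0907), yaw 5.5°, size 72 mm. The jar sits square in the grip. Moving over the holder.

Run:
```python
from h import *
plan([.6435,-.0903,.19],-1.475);plan([.6435,-.0903,.095],-1.475)
```

```text
move [0.0929 0.0067 0.0012] turn [ 0.     -0.0019 -0.0003] dist rows 2.2 0.0
move [0.0926 0.0067 0.0962] turn [ 0.     -0.0019 -0.0003] dist rows 3.2 0.0
```

>>> step_arm(
  increments="0.03 0.003 0 0 0 0 1;0.065 0.0067 0 0 0 0 1;0.092 0.0067 0.005 0 -0.0015 0 1;0.0926 0.0067 0.03 0 -0.0015 0 1;0.0926 0.0067 0.06 0 -0.0015 0 1;0.0926 0.0067 0.085 0 -0.0015 0 1;0.0926 0.0067 0.095 0 -0.0015 0 1;0.0926 0.0067 0.096 0 -0.0015 0 1",
  squeeze=25,
)

```text
time: 8.28
ee_pos: [0.6421, -0.0904, 0.0923]
orientation: [0.999, 0.047, -0.002, -0.001]
contact_force: [-1.3, 0.1, -5.7]
gripper_width: 0.0657
gripper_force: 25.0
```

Run:
```python
from h import *
get_image('wrist')
s=sense();print(s['time'],s['ee_pos'],s['qvel'].round(3),s['contact_force'],s['ft_torque'])
plan([.6435,-.0903,.058],-1.475)
```

```text
8.3333 [ 0.64334079 -0.09081326  0.09444393] [-0.001 -0.041 -0.043  0.001  0.012 -0.001] [-0.28187171 -0.14739509 -4.38332238] [-0.02911199 -0.00353393  0.01315772]
move [ 0.0003 -0.0005  0.0364] turn [-0.0004  0.0008 -0.0008] dist rows 0.9 0.0
```

Descending into the well gently.

>>> step_arm(
  increments="0.0003 -0.0003 0.008 0 0 0 1;0.0003 -0.0003 0.016 0 0 0 1;0.0003 -0.0003 0.023 0 0 0 1;0.0003 -0.0003 0.028 0 0 0 1;0.0003 -0.0003 0.032 0 0 0 1;0.0003 -0.0003 0.034 0 0 0 1;0.0003 -0.0003 0.0355 0 0 0 1;0.0003 -0.0003 0.0355 0 0 0 1",
)

```text
time: 9.0
ee_pos: [0.6441, -0.091, 0.0595]
orientation: [0.999, 0.047, 0.0, 0.0]
contact_force: [0.5, -0.9, -4.0]
gripper_width: 0.0657
gripper_force: 25.0
```

Run:
```python
from h import *
get_image('wrist')
s=sense();print(s['time'],s['ee_pos'],s['qvel'].round(3),s['contact_force'],s['ft_torque'])
```

```text
9.05 [ 0.64419464 -0.09098174  0.05971919] [ 0.    -0.006 -0.005  0.001  0.002 -0.001] [ 0.25154027 -0.9066071  -4.03632688] [ 0.0003246  -0.03380147  0.02088991]
```

>>> step_arm(
  increments="0 0 0.001 0 0 0 1;0 0 0.002 0 0 0 1;0 0 0.003 0 0 0 1;0 0 0.004 0 0 0 1;0 0 0.004 0 0 0 1",
)

```text
time: 9.47
ee_pos: [0.6444, -0.091, 0.0575]
orientation: [0.999, 0.047, 0.001, 0.0]
contact_force: [-3.9, 0.5, 6.1]
gripper_width: 0.066
gripper_force: 25.0
```

Seated: the load came off at TCP z = 0.0575, against 0.0574 expected. Releasing.

>>> step_arm(
  increments="0 0 -0.001 0 0 0 -1;0 0 -0.002 0 0 0 -1;0 0 -0.002 0 0 0 -1;0 0 -0.002 0 0 0 -1;0 0 -0.002 0 0 0 -1;0 0 -0.002 0 0 0 -1",
)

```text
time: 9.97
ee_pos: [0.6442, -0.091, 0.0576]
orientation: [0.999, 0.047, 0.0, 0.0]
contact_force: [-0.7, -0.3, -0.0]
gripper_width: 0.0916
gripper_force: 0.0
```

>>> step_arm(
  increments="0 0 -0.03 0 0 0 -1;0 0 -0.06 0 0 0 -1;-0.02 0 -0.09 0 0 0 -1;-0.05 0 -0.12 0 0 0 -1;-0.07 0 -0.13 0 0 0 -1;-0.07 0 -0.13 0 0 0 -1;-0.07 0 -0.13 0 0 0 -1",
)

```text
time: 10.55
ee_pos: [0.5744, -0.0977, 0.1887]
orientation: [0.999, 0.047, 0.001, 0.0]
contact_force: [0.3, -0.4, -0.5]
gripper_width: 0.092
gripper_force: 0.0
```

Run:
```python
from h import *
get_image('wrist')
s=sense();print(s['time'],s['ee_pos'],s['qvel'].round(3),s['contact_force'],s['q'].round(2))
im=save('wrist','w5')
for n,zz in [('jar',.083),('lid',.115)]:
    for x in silhouettes(n,'wrist')[:1]:
        c=max(cv2.findContours(x['pixels'].astype(np.uint8),0,1)[0],key=len)[:,0]; 
        P=np.array([ground('wrist',p,zz)[:2] for p in c]).astype(np.float32)*1000
        print(n,cv2.minAreaRect(P),cv2.minEnclosingCircle(P))
```

```text
10.6 [ 0.57460532 -0.09760116  0.18762124] [ 0.005  0.036 -0.007  0.    -0.001  0.001] [ 0.02658179  0.03871602 -0.36289827] [-0.3   0.48  1.42  0.    1.24  1.18]
jar ((641.915771484375, -91.04573059082031), (64.85686492919922, 65.82869720458984), 5.4429030418396) ((641.9017333984375, -90.89788818359375), 45.8156852722168)
lid ((642.9501342773438, -90.93984985351562), (54.070926666259766, 54.92781448364258), 5.437168598175049) ((642.685791015625, -91.01226043701172), 27.874685287475586)
```

View pics/w5.png

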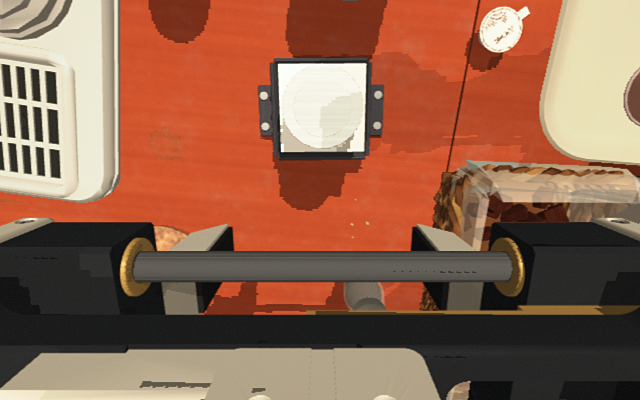

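The jar stands in the holder at about (321,107), square to it, and the measured sizes match the seated heights. Going over the lid.

Run:
```python
from h import *
plan([.643,-.091,.15],-1.475);plan([.643,-.091,.089],-1.475)
```

```text
move [0.0687 0.0001 0.0362] turn [-0.0004  0.0006 -0.0009] dist rows 1.9 0.0
move [0.0687 0.0002 0.0972] turn [-0.0004  0.0006 -0.0009] dist rows 2.9 0.0
```

>>> step_arm(
  increments="0.035 0 0 0 0 0 -1;0.0687 0 0 0 0 0 -1;0.0687 0 0.02 0 0 0 -1;0.0687 0 0.05 0 0 0 -1;0.0687 0 0.08 0 0 0 -1;0.0687 0 0.094 0 0 0 -1;0.0687 0 0.095 0 0 0 -1;0.0687 0 0.095 0 0 0 -1",
)

```text
time: 11.42
ee_pos: [0.6425, -0.0908, 0.0908]
orientation: [0.999, 0.047, -0.001, -0.0]
contact_force: [-0.9, 0.1, 1.0]
gripper_width: 0.0916
gripper_force: 0.0
```

Run:
```python
from h import *
get_image('wrist')
s=sense();print(s['time'],s['q'].round(2))
plan([.643,-.091,.0875],-1.475)
```

```text
11.4667 [-0.26  0.69  1.32  0.    1.13  1.22]
move [-0.0004 -0.0001  0.0051] turn [ 0.     -0.0004 -0.001 ] dist rows 0.1 0.0
```

>>> step_arm(
  increments="0 0 0.004 0 0 0 -1;0 0 0.005 0 0 0 -1;0 0 0.005 0 0 0 1;0 0 0.005 0 0 0 1;0 0 0.005 0 0 0 1;0 0 0.005 0 0 0 1;0 0 0.005 0 0 0 1;0 0 0.005 0 0 0 1",
  squeeze=50,
)

```text
time: 12.13
ee_pos: [0.6429, -0.0911, 0.0878]
orientation: [0.999, 0.047, 0.0, 0.0]
contact_force: [-0.3, -0.4, 1.0]
gripper_width: 0.0564
gripper_force: 19.9
```

>>> step_arm(
  increments="0 0 0 0 0 0 1;0 0 0 0 0 0 1;0 0 0 0 0 0 1",
  squeeze=55,
)

```text
time: 12.38
ee_pos: [0.6429, -0.0912, 0.0878]
orientation: [0.999, 0.047, 0.0, 0.0]
contact_force: [-0.3, -0.8, 0.6]
gripper_width: 0.0557
gripper_force: 55.0
```

The lid is gripped (56 mm, 55 N). Now the hard counterclockwise twist, which is negative about the tool z axis.

>>> step_arm(
  increments="0 0 0 0 0 -0.079 1;0 0 0 0 0 -0.158 1;0 0 0 0 0 -0.237 1;0 0 0 0 0 -0.316 1;0 0 0 0 0 -0.395 1;0 0 0 0 0 -0.474 1;0 0 0 0 0 -0.553 1;0 0 0 0 0 -0.632 1",
)

```text
time: 13.05
ee_pos: [0.6427, -0.0911, 0.0879]
orientation: [0.854, 0.52, 0.0, 0.0]
contact_force: [0.1, -0.2, 1.0]
gripper_width: 0.0555
gripper_force: 55.0
```

Run:
```python
from h import *
s=sense();print(s['time'],s['ee_pos'],s['q'].round(3),s['contact_force'].round(2),s['ft_torque'].round(3),s['gripper_force'])
```

```text
13.05 [ 0.64265745 -0.09111869  0.0878557 ] [-0.259  0.691  1.329 -0.     1.12   0.219] [ 0.06 -0.22  0.97] [-0.06  -0.132 -0.005] 54.995037373155355
```

>>> step_arm(
  increments="0 0 0 0 0 -0.079 1;0 0 0 0 0 -0.158 1;0 0 0 0 0 -0.237 1;0 0 0 0 0 -0.316 1;0 0 0 0 0 -0.395 1;0 0 0 0 0 -0.474 1;0 0 0 0 0 -0.553 1;0 0 0 0 0 -0.632 1",
)

```text
time: 13.72
ee_pos: [0.643, -0.0909, 0.0878]
orientation: [0.504, 0.864, 0.0, 0.0]
contact_force: [0.9, -0.1, 0.0]
gripper_width: 0.0555
gripper_force: 55.0
```

>>> step_arm(
  increments="0 0 0 0 0 -0.07 1;0 0 0 0 0 -0.14 1;0 0 0 0 0 -0.19 1;0 0 0 0 0 -0.21 1;0 0 0 0 0 -0.21 1",
)

```text
time: 14.13
ee_pos: [0.643, -0.0909, 0.0878]
orientation: [0.357, 0.934, 0.0, 0.001]
contact_force: [0.2, -0.7, 2.1]
gripper_width: 0.0557
gripper_force: 55.0
```

Run:
```python
from h import *
s=sense();print(s['time'],s['ee_pos'],s['q'].round(3),s['contact_force'].round(2),s['ft_torque'].round(3),s['gripper_force'],2*np.arctan2(s['orientation'][1],s['orientation'][0]))
im=save('wrist','w6')
```

```text
14.1333 [ 0.64297727 -0.09092138  0.0878442 ] [-0.259  0.692  1.329  0.     1.12  -1.099] [ 0.23 -0.7   2.09] [ 0.113 -0.125 -0.007] 54.99977773055434 2.4105799489092874
```

>>> step_arm(
  increments="0 0 -0.001 0 0 0 1;0 0 -0.003 0 0 0 1;0 0 -0.004 0 0 0 1;0 0 -0.004 0 0 0 1",
)

```text
time: 14.52
ee_pos: [0.6429, -0.0911, 0.0919]
orientation: [0.358, 0.934, 0.0, 0.0]
contact_force: [-0.1, 0.5, -1.0]
gripper_width: 0.0554
gripper_force: 55.0
```

Run:
```python
from h import *
im=save('wrist','w7')
s=sense();print(s['time'],s['ee_pos'],s['contact_force'].round(2),s['ft_torque'].round(3))
```

```text
14.5667 [ 0.64283155 -0.09113955  0.09175604] [-0.18  0.29 -0.62] [ 0.068 -0.185 -0.065]
```

The force is only about −0.7 N, which is the lid's weight alone, so it is free. Lifting straight off.

>>> step_arm(
  increments="0 0 -0.006 0 0 0 1;0 0 -0.015 0 0 0 1;0 0 -0.028 0 0 0 1;0 0 -0.045 0 0 0 1;0 0 -0.065 0 0 0 1;0 0 -0.09 0 0 0 1;0 0 -0.1 0 0 0 1;0 0 -0.1 0 0 0 1",
)

```text
time: 15.23
ee_pos: [0.6443, -0.0915, 0.1955]
orientation: [0.358, 0.934, 0.0, 0.004]
contact_force: [0.6, -0.5, -0.2]
gripper_width: 0.0558
gripper_force: 55.0
```

Run:
```python
from h import *
s=sense();print(s['time'],s['ee_pos'],s['contact_force'].round(2),s['gripper_width'],s['gripper_force'])
plan([.438,.075,.15],np.pi/2);plan([.50,-.03,.19],1.2)
```

```text
15.2333 [ 0.64429599 -0.09146338  0.1955465 ] [ 0.55 -0.5  -0.19] 0.0557608758439247 54.99982416629791
move [ 0.265  -0.0143  0.0437] turn [ 0.0006  0.0049 -0.4661] dist rows 6.5 5.9
move [ 0.1484 -0.0508  0.0044] turn [ 0.0015  0.0047 -0.23  ] dist rows 3.8 2.9
```

>>> step_arm(
  increments="0.03 -0.002 0 0 0.001 -0.05 1;0.065 -0.004 0 0 0.002 -0.12 1;0.1 -0.006 0 0 0.003 -0.19 1;0.135 -0.008 0 0 0.004 -0.26 1;0.17 -0.01 0 0 0.004 -0.33 1;0.205 -0.012 0 0 0.004 -0.4 1;0.24 -0.013 0.005 0 0.004 -0.45 1;0.262 -0.014 0.01 0 0.004 -0.466 1",
)

```text
time: 15.9
ee_pos: [0.4352, 0.0752, 0.1805]
orientation: [-0.002, 1.0, 0.001, -0.004]
contact_force: [0.6, 1.0, -0.8]
gripper_width: 0.0554
gripper_force: 55.0
```

>>> step_arm(
  increments="0 0 0 0 0 0 1;0 0 0 0 0 0 1",
  squeeze=40,
)

```text
time: 16.07
ee_pos: [0.4375, 0.0742, 0.1809]
orientation: [-0.001, 1.0, 0.001, -0.003]
contact_force: [0.9, -0.6, -0.2]
gripper_width: 0.056
gripper_force: 40.0
```

Run:
```python
from h import *
get_image('wrist')
s=sense();print(s['time'],s['ee_pos'],s['orientation'].round(4),s['contact_force'].round(2),s['gripper_width'],s['gripper_force'],s['q'].round(2))
for x in spot_point('lid_mat','wrist')[:1]: print(x['at'],x['confidence'],ground('wrist',x['at'],0))
for x in silhouettes('jar','top')[:0]: pass
get_image('top')
for n in ('jar','lid','lid_mat'):
  for x in spot_point(n,'top')[:1]: print(n,x['at'],x['confidence'],ground('top',x['at'],{'jar':.008,'lid':s['ee_pos'][2]-.003,'lid_mat':0}[n]))
plan([.440,.0755,.04],np.pi/2)
```

```text
16.1167 [0.43864631 0.07361902 0.18120904] [-0.0e+00  1.0e+00  9.0e-04 -2.5e-03] [ 0.36 -0.27  0.44] 0.05563407135235627 39.99983410933055 [-0.01  0.25  1.8   0.    1.1  -1.58]
[321.0, 180.9] 0.59 [0.44208423 0.07220319 0.        ]
jar [403.4, 176.6] 0.98 [ 0.63971775 -0.08961537  0.008     ]
lid_mat [427.3, 238.7] 0.37 [ 0.45072047 -0.15392428  0.        ]
move [-0.0017  0.0021  0.1413] turn [ 0.0013 -0.0032 -0.0008] dist rows 3.4 0.0
```

>>> step_arm(
  increments="-0.002 0.002 0.03 0 -0.002 0 1;-0.002 0.002 0.065 0 -0.003 0 1;-0.002 0.002 0.1 0 -0.003 0 1;-0.002 0.002 0.13 0 -0.003 0 1;-0.002 0.002 0.15 0 -0.003 0 1;-0.002 0.002 0.16 0 -0.003 0 1;-0.002 0.002 0.162 0 -0.003 0 1;-0.002 0.002 0.162 0 -0.003 0 1",
)

```text
time: 17.08
ee_pos: [0.4397, 0.0757, 0.0189]
orientation: [0.0, 1.0, 0.001, -0.001]
contact_force: [0.7, -0.3, -0.8]
gripper_width: 0.0558
gripper_force: 40.0
```

Run:
```python
from h import *
get_image('wrist')
s=sense();print(s['time'],s['ee_pos'],s['orientation'].round(4),s['contact_force'].round(2))
plan([.441,.076,.007],np.pi/2)
```

```text
17.1333 [0.44022488 0.07579722 0.01970109] [ 3.0e-04  1.0e+00  1.1e-03 -0.0e+00] [-0.11 -0.28 -1.26]
move [-0.0008  0.0002  0.0127] turn [ 0.0013 -0.     -0.0004] dist rows 0.3 0.0
```

>>> step_arm(
  increments="0 0 0.004 0 0 0 1;0 0 0.008 0 0 0 1;0 0 0.01 0 0 0 1;0 0 0.0115 0 0 0 1;0 0 0.0125 0 0 0 1;0 0 0.0125 0 0 0 1",
)

```text
time: 17.63
ee_pos: [0.4397, 0.0761, 0.007]
orientation: [0.0, 1.0, 0.001, -0.0]
contact_force: [1.3, -0.3, -1.0]
gripper_width: 0.0559
gripper_force: 40.0
```

>>> step_arm(
  increments="0 0 0.0008 0 0 0 1;0 0 0.0015 0 0 0 1;0 0 0.0015 0 0 0 1;0 0 0.0015 0 0 0 1",
)

```text
time: 17.97
ee_pos: [0.4398, 0.0761, 0.0067]
orientation: [-0.0, 1.0, 0.001, 0.0]
contact_force: [-3.7, -0.0, 13.9]
gripper_width: 0.056
gripper_force: 40.0
```

The lid is on the mat: the force jumped to 14 N at TCP z = 0.0067, against 0.0068 expected. Releasing and withdrawing.

>>> step_arm(
  increments="0 0 -0.001 0 0 0 1;0 0 -0.001 0 0 0 -1;0 0 -0.001 0 0 0 -1;0 0 -0.001 0 0 0 -1;0 0 -0.001 0 0 0 -1;0 0 -0.001 0 0 0 -1;0 0 -0.001 0 0 0 -1;0 0 -0.001 0 0 0 -1",
)

```text
time: 18.63
ee_pos: [0.4397, 0.076, 0.0064]
orientation: [0.0, 1.0, 0.001, -0.0]
contact_force: [-0.5, -0.5, 0.1]
gripper_width: 0.0915
gripper_force: 0.0
```

>>> step_arm(
  increments="0 0 -0.02 0 0 0 -1;0 0 -0.05 0 0 0 -1;0 0 -0.085 0 0 0 -1;0 0 -0.12 0 0 0 -1;0 0 -0.16 0 0 0 -1;0 0 -0.2 0 0 0 -1;0 0 -0.22 0 0 0 -1;0 0 -0.22 0 0 0 -1",
)

```text
time: 19.3
ee_pos: [0.4421, 0.0756, 0.2313]
orientation: [0.0, 1.0, 0.001, 0.005]
contact_force: [1.0, 0.0, -0.0]
gripper_width: 0.0918
gripper_force: 0.0
```

Run:
```python
from h import *
get_image('wrist');s=sense();print(s['time'],s['ee_pos'])
save('wrist','w8')
for n,zz in [('lid',.034),('lid_mat',.004)]:
    for x in silhouettes(n,'wrist')[:1]:
        c=max(cv2.findContours(x['pixels'].astype(np.uint8),0,1)[0],key=len)[:,0]; 
        print(n,cv2.minEnclosingCircle(np.array([ground('wrist',p,zz)[:2] for p in c]).astype(np.float32)*1000))
get_image('top')
for n,z in [('jar',.008),('shaker',0),('canister',0)]:
  for x in spot_point(n,'top')[:1]: print(n,x['at'],x['confidence'],ground('top',x['at'],z))
```

```text
19.35 [0.44088471 0.07556972 0.22866276]
lid ((433.18585205078125, 75.49449920654297), 54.72539138793945)
lid_mat ((617.808837890625, -74.04193115234375), 15.179593086242676)
jar [400.8, 176.2] 0.8 [ 0.64111051 -0.08176224  0.008     ]
shaker [429.0, 237.0] 0.76 [ 0.45568639 -0.15931344  0.        ]
canister [405.0, 130.8] 0.65 [ 0.78551637 -0.10332604  0.        ]
```

View pics/w8.png

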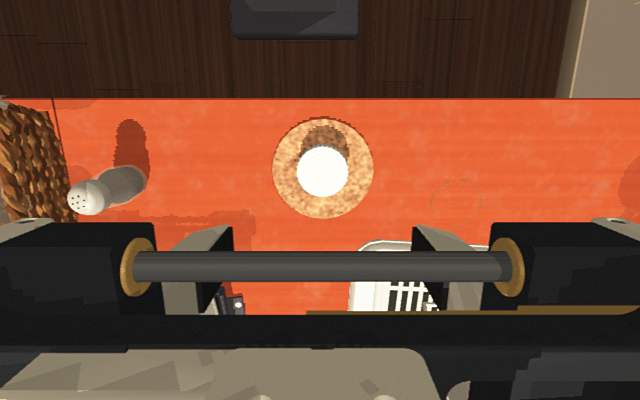

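The lid lies flat and well centred on the mat: lid at (322,172), mat at (322,168). One last look at the jar.

Run:
```python
from h import *
im=get_image('top');cv2.imwrite('pics/t9.png',cv2.resize(im[90:270,270:470,::-1],None,fx=3,fy=3))
```

```text
(no output)
```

View pics/t9.png

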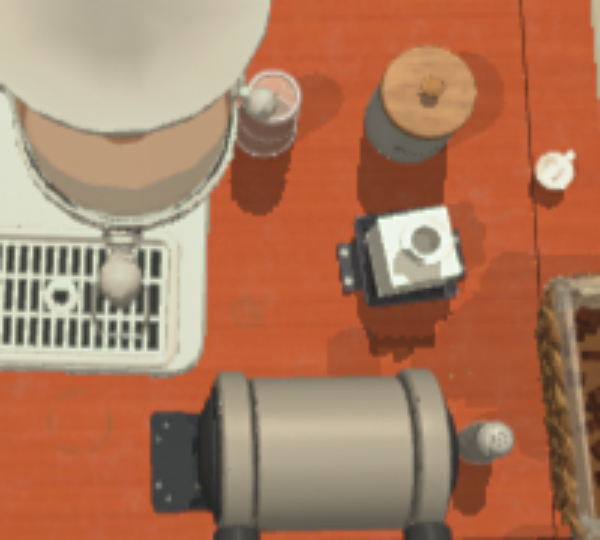

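The open jar stands in the holder at crop position (415,250). The canister and shaker are where they were.

```bash
python3 -c "
from bench import *
print(job_done())"
```

```text
the job is handed in; nothing more can be done
None
```

The job is handed in (verdict not shown): in the last pictures the open jar stands in the holder, its lid lies flat and centred on the cork mat, and the shaker and canister have not moved; the mug was not rechecked, but the arm never went near it.

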